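# Turn the chocolate carousel and fill the last cell of the gift box

## Task

Turn the revolving tray of chocolates, which has an upright handle, until the round chocolate has come out from under the clear cover to the middle of the open front, which faces the robot. Then pick the round chocolate off the tray and set it down gently, upright, on the gold disc in the empty cell of the black gift box, and let go.

Things in the scene. Friction and masses are not known exactly. Their poses are not given: they have to be found in the camera images.
- round_choc: The wanted chocolate: plain brown round cylinder, 36 mm across, 34 mm high, about 40 g, on the revolving tray, its centre 70 mm from the axle; at the start at the back under the clear cover. Origin: centre of its underside, z up. The tray's other three compartments hold a square block, an oblong bar and a cross. Two more round ones already stand in the gift box and are not the wanted one.
- axle (a point): Fixed point on the axis of the wooden revolving tray (radius 118 mm), at its upper face, 22 mm above the table. Axes of the fixed foot: -x is the open front (towards the robot within 9 deg), z up. The tray turns either way without stops, about 0.4 N at the handle, and stays where left. Divider strips and a ring strip (radius 98 mm) stand 10 mm above its face. Pick at 70 mm along -x.
- handle (a point): Top centre of the handle: upright round steel post, 16 mm thick, fixed on the tray 109 mm from the axle, outside the cover; top 115 mm above the table. Pinch its top 35 mm from above, or push it, along a circle about the axle; it may twist in the fingers. It starts on the robot's side; the round chocolate lies 135 deg from it about the axle, on one side or the other.
- cover (a point): Centre of the upper face of the fixed clear cover over the back half of the tray, 67 mm above the table: a flat half disc of radius 89 mm about the axle, 3 mm thick, its straight front edge 12 mm on the open (-x) side of the axle. Axes as the axle's. On the axle a steel cap, 22 mm across, tops out 74 mm above the table.
- gold_disc: Gold card disc, 48 mm across, fixed in the one empty cell of the black gift box. Origin: its centre on the cell floor, 4 mm above the table; x along the row of three cells, z up. Box 206 x 78 mm, walls to 14 mm, dividers to 12 mm above the table; cells 63 x 70 mm, pitch 66 mm. The other cells hold round chocolates, tops at 38 mm: more finger room across the row (y).
Things that resemble listed ones, but are neither listed nor needed, are in the scene too. Leave any pink look-alike of the part that bears axle alone.

How it is judged:
By the outcome, as a careful person would: the job done as asked, in the order asked, and still so for the second after the job is handed in, with the robot touching nothing.
It also fails if it takes over 61 s, if anything falls off the work surface, if the arm or the gripper's body presses on something with over 40 N, if the wrist force passes 120 N, or if a joint passes its speed limit or range.

## Robot

A 6-joint arm with a two-finger parallel gripper is mounted at the origin on the work surface. World frame = base frame: x ahead of the robot, y to its left, z up, the work surface at z = 0. Lengths are in mm, angles in rad, forces in N, time in s.
With the tool pointing down it reaches from about 350 to 975 mm from the base axis. Payload 7.1 kg.
Tool frame: the origin (TCP) lies at the very end of the fingers, on their centre line; the grasp point (between the pads) lies 19 mm behind it; z points along the fingers, y is the direction in which the jaws open and shut (so a half turn about z gives the same grasp; the last joint's range is limited). The gripper opens to 88 mm and grips with 3 to 60 N. Pads are 20 mm wide; open, the fingers measure 115 mm over their backs; the gripper's body (75 mm by 178 mm) begins 61 mm behind the grasp point.
Start: joints at [-1.237, 0.423, 1.63, -0, 1.089, -0.019], TCP at [215.971, -586.482, 222.675] pointing down, gripper open.
Joint ranges: [-3, 3], [-0.9, 2.11], [0.09, 2.58], [-1.31, 4.45], [0.11, 2.69], [-2.54, 2.54]. Speed limits (rad/s): [2.39, 2.39, 3.01, 3.14, 3.14, 3.14].

## Interface

Orientations are given as a rotation vector (axis times angle).
In Python, from workcell import monitor, vision, order, find_in, regions_of, place_of gives the robot as it stands. The module is installed in compiled form; this text tells all that it offers.
- The arm moves only by the tool carry_out, never from a script. Its argument "targets" is a list of rows, each a list of 3 entries, a list of its own where there are three numbers: the turn, a rotation vector about the world's x, y, z in degrees, then the shift along the world's x, y, z in mm, then the finger opening in mm, from 0 to 87.8. In form: [[[rx, ry, rz], [x, y, z], hand], ...]. A call has 1 to 10 rows; each row is the pose to reach, as a shift and turn from the pose commanded when the call began; what a row does not reach only later rows make up. A row lasts 1/12 s, in which the tool goes at most 41.7 mm and 7.16 degrees, less where a joint would pass 70% of its speed; a pose out of reach is approached as far as the arm can. A call with a gripper value outside its range is refused whole. The fingers move at their own pace and stop on an object; the grip force is fixed at half the most. Time passes only in rows, so rows that repeat a pose let the fingers close. It gives the time, the measured TCP pose, the force and the opening at its end, in the units of the state.
- monitor.get_obs(): the state, without advancing time (a new reading comes with each control period).
- vision.get_image(name): name is "scene" or "top" or "wrist"; returns the picture (400x640x3 uint8, red, green, blue); there is no depth.
- vision.camera_model(name): a dict with "K" (3x3 intrinsics, pixels), "rvec" (rotation vector, rad) and "tvec" (3), from world to camera coordinates, as OpenCV has them. Camera axes: x right, y down, z forward; pixel columns grow to the right and rows downward; lengths in mm; the calibration is good to about 2 mm. A picture is of the moment at which its call begins: read the wrist's pose just before it. camera_model takes no time and is no camera call; for the wrist camera it gives the pose at the moment of the call.
- order.close_job(): hands the job in, once; it reports no verdict.
Trained networks look in the newest picture that a camera, given by its name, has taken for a name from the list of things; names that differ only in an ending like _2 or _b are one class to them, and where a whole thing is asked for, a point or a joint stands for the part that bears it (a point fixed in the world has none). Each returns a list of dicts, best first, with "confidence" (0 to 1); they miss things now and then, are a little off and sometimes report something else, mostly with a low value. They report only what shows in the picture. A call takes as long as a camera call. They do not tell look-alikes from the thing itself.
- find_in(query, camera): "point" ([x, y, z] in mm, in the coordinates of the camera as it stood for that picture, good to about 4 mm: the middle of the surface that is visible of it).
- regions_of(query, camera): "mask" (400x640 bool, what is visible of it).
- place_of(query, camera): "point" ([x, y, z] in mm, in the coordinates of the camera as it stood for that picture, good to about 4 mm: a listed point, or the origin of a listed thing).
The state is a dict: "t": time; "qpos": joint angles; "qvel": joint speeds; "joint_torque": joint torques, N m; "ee_pos": TCP position; "orientation": TCP orientation; "ft_force": force on the tool from outside, world axes, zero at the start; "moment": the same for the moment, N m; "width": finger opening in mm.
Only numpy, scipy, OpenCV 4.12 (cv2) and the standard library are available. Lean on these libraries where they do the work, as an engineer would, in place of code of your own. Each camera call takes 0.05 s, during which the arm holds its last target.

## Working session

There is one attempt and no reset: what is moved stays moved. The work goes in short steps, Python scripts to look and compute and a tool call to move; the robot and the scene stay as the last step left them, time stands still between calls to the robot, and variables do not carry over. Pictures are saved under pics/ and viewed, and the job is handed in when it is done.

Besides the shell and the picture viewer there is one more tool, called after ">>>" by a JSON object that holds its "name" and its "arguments", one argument or row to a line. carry_out: Moves the arm, as the interface text tells. Its arguments: {"type":"object","properties":{"targets":{"type":"array","items":{"type":"array"}}},"required":["targets"]}

```bash
mkdir -p pics; cat > h.py <<'E'
from workcell import monitor, vision, order, find_in, regions_of, place_of
import numpy as np, cv2
def cm(n):
    m=vision.camera_model(n); return np.array(m["K"]),cv2.Rodrigues(np.array(m["rvec"],float))[0],np.array(m["tvec"],float).ravel()
def w(n,p):
    K,R,t=cm(n); return R.T@(np.array(p)-t)
def pix(n,P):
    K,R,t=cm(n); q=K@(R@np.array(P,float)+t); return q[:2]/q[2]
def ray(n,uv,z):
    K,R,t=cm(n); d=R.T@np.linalg.inv(K)@np.array([uv[0],uv[1],1.]); c=-R.T@t
    return c+d*(z-c[2])/d[2]
def save(n,f):
    im=vision.get_image(n); cv2.imwrite('pics/'+f,im[:,:,::-1]); return im
E
python3 - <<'E'
from h import *
o=monitor.get_obs(); print(o)
for n in ["scene","top"]:
    save(n,n+'0.png')
    for q in ["axle","handle","cover","gold_disc","round_choc"]:
        for d in place_of(q,n)[:4]: print(n,q,round(d["confidence"],2),w(n,d["point"]).round(1),pix(n,w(n,d["point"])).round())
E
```

```text
{'t': 0.0, 'qpos': array([-1.23699237e+00,  4.23856906e-01,  1.63067616e+00, -4.38377389e-06,
        1.08858818e+00, -1.89864633e-02]), 'qvel': array([-0.00200701,  0.00254748,  0.00015794, -0.00210393, -0.00073033,
       -0.00055606]), 'joint_torque': array([-3.21333922e-03, -5.44629192e+01, -2.73668039e+01,  6.42452622e-02,
        2.27581593e-02, -1.30816325e-04]), 'ee_pos': array([ 215.79958508, -585.97739295,  221.89709957]), 'orientation': array([-3.09135724e+00, -5.51030866e-01,  3.82237368e-04]), 'ft_force': array([ 0.57511013,  0.29933308, -0.25564764]), 'moment': array([ 0.00949939,  0.01786436, -0.03204365]), 'width': 87.63090342824432}
scene axle 0.71 [260.1 238.   25.9] [463. 245.]
scene handle 0.65 [453.  143.2 114.9] [374. 228.]
scene cover 0.96 [290.1 236.5  71.1] [458. 233.]
scene cover 0.94 [591.7 150.   70.7] [325. 280.]
scene cover 0.57 [ 348.2 -177.7   66.6] [300. 172.]
scene gold_disc 0.62 [ 621.4 -185.9    1.5] [207. 237.]
scene round_choc 0.51 [603.8 195.4  22.2] [338. 316.]
top axle 0.81 [556.6 146.7  22.3] [270. 167.]
top axle 0.56 [250.5 237.2  22.1] [229. 296.]
top handle 0.78 [454.9 139.5 116.7] [266. 203.]
top cover 0.83 [294.3 238.2  67.7] [224. 278.]
top cover 0.75 [ 355.  -180.7   73.8] [412. 249.]
top cover 0.71 [590.1 149.6  68.5] [266. 149.]
top gold_disc 0.53 [ 628.7 -186.2    8.2] [405. 138.]
```

View pics/scene0.png

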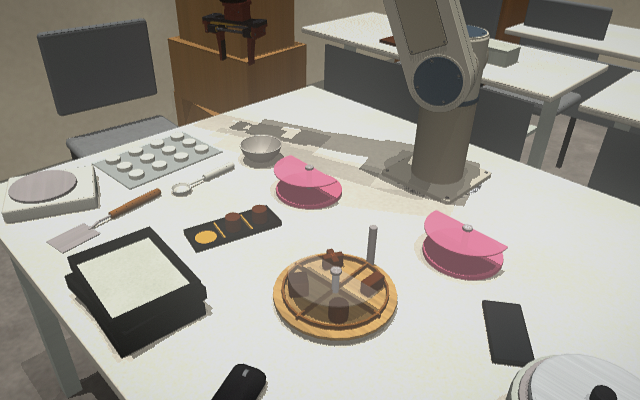

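View pics/top0.png

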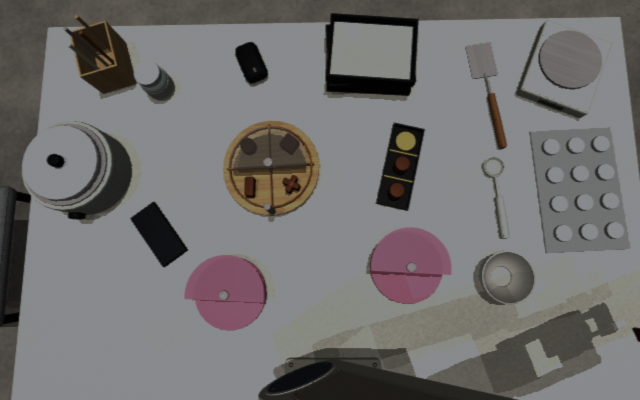

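The real tray is the wooden one, at about (268,162) in top. The box is at (401,166), with its gold disc at (405,141). I'll zoom in to refine these.

```bash
python3 - <<'E'
from h import *
a=cv2.imread('pics/top0.png')[110:225,215:435]; cv2.imwrite('pics/topz.png',cv2.resize(a,None,fx=3.6,fy=3.6,interpolation=cv2.INTER_CUBIC))
a=cv2.imread('pics/scene0.png')[195:345,175:405]; cv2.imwrite('pics/scz.png',cv2.resize(a,None,fx=3.4,fy=3.4,interpolation=cv2.INTER_CUBIC))
im=cv2.imread('pics/top0.png')
for n in ["scene","top"]:
    im=vision.get_image(n)
    hsv=cv2.cvtColor(im,cv2.COLOR_RGB2HSV)
    for q,z in [("gold_disc",4.5),("handle",115),("axle",0)]:
        for d in regions_of(q,n)[:3]:
            ys,xs=np.nonzero(d["mask"]); (c,ax,an)=cv2.fitEllipse(np.c_[xs,ys].astype(np.int32)[:, None]) if 0 else ((xs.mean(),ys.mean()),0,0)
            print(n,q,round(d["confidence"],2),len(xs),np.round(c,1),xs.min(),xs.max(),ys.min(),ys.max(),ray(n,c,z).round(1))
    # yellow
    m=(hsv[:,:,0]>20)&(hsv[:,:,0]<32)&(hsv[:,:,1]>140)&(hsv[:,:,2]>90)
    k,l,s,c=cv2.connectedComponentsWithStats(m.astype(np.uint8))
    for i in range(1,k):
        if s[i,4]>25: print(n,'yel',s[i],c[i].round(1),ray(n,c[i],4.5).round(1))
    print(n,pix(n,[557,147,22]),pix(n,[439,147,22]),pix(n,[557,147,74]))
E
```

```text
scene gold_disc 0.62 248 [205.  237.3] 195 216 230 244 [ 627.4 -185.5    4.5]
scene handle 0.58 4753 [340.1 302.9] 273 396 226 340 [649.8 239.2 115. ]
scene axle 0.79 3954 [460.1 248.8] 422 506 211 280 [242.1 226.    0. ]
scene axle 0.69 3018 [325.7 282.5] 288 376 251 307 [536.3 100.4   0. ]
scene [335.91957475 290.68216067] [375.84329041 263.47766085] [337.03009872 269.48109867]
top gold_disc 0.68 252 [404.6 140.3] 396 413 132 148 [ 625.2 -185.     4.5]
top handle 0.96 4151 [273.2 177.1] 223 318 121 215 [512.6 125.2 115. ]
top axle 0.94 4567 [408.7 264.6] 370 449 227 303 [ 320.8 -185.1    0. ]
top axle 0.84 4535 [226.7 291.4] 184 265 255 329 [259.5 249.    0. ]
top axle 0.68 2584 [267.1 149.5] 230 305 126 169 [606.7 157.5   0. ]
top [269.72062529 166.88724945] [269.05372256 215.18161758] [266.43166482 161.83141284]
```

View pics/topz.png

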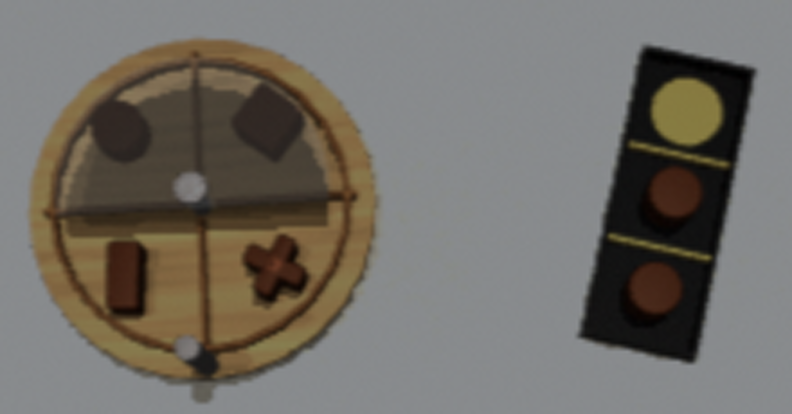

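View pics/scz.png

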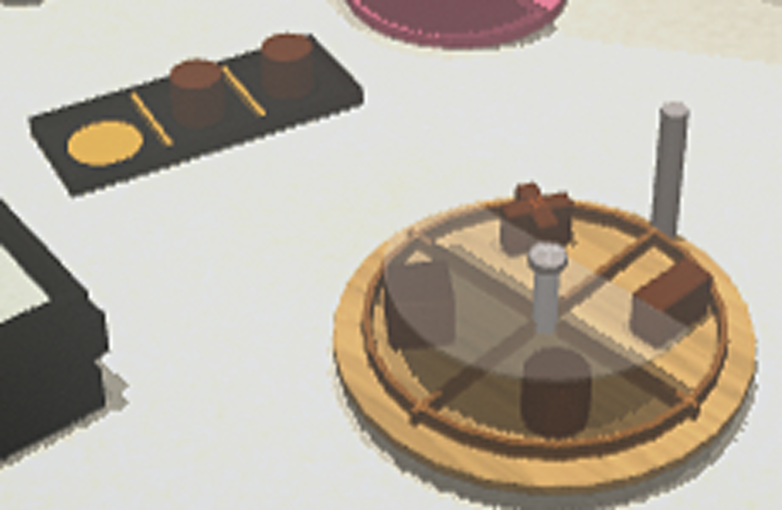

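In the top view the round chocolate is back-left under the cover (about +x,+y) and the handle is on the robot's side. The tray therefore has to turn counter-clockwise (seen from above) by about 135°. I'll go to a viewing pose first.

>>> {"name": "carry_out", "arguments": {
  "targets": [
    [[0,0,-4],[35,145,40],87.8],
    [[0,0,-8],[70,290,78],87.8],
    [[0,0,-16],[184,727,78],87.8],
    [[0,0,-16],[184,727,78],87.8],
    [[0,0,-16],[184,727,78],87.8],
    [[0,0,-16],[184,727,78],87.8],
    [[0,0,-16],[184,727,78],87.8],
    [[0,0,-16],[184,727,78],87.8],
    [[0,0,-16],[184,727,78],87.8],
    [[0,0,-16],[184,727,78],87.8]
  ]
}}

```text
t: 1.83
ee_pos: [316.7, -184.5, 272.5]
orientation: [3.139, 0.114, 0.001]
ft_force: [0.8, -0.3, 0.0]
width: 88.0
```

>>> {"name": "carry_out", "arguments": {
  "targets": [
    [[0,0,0],[83,325,28],87.8],
    [[0,0,0],[83,325,28],87.8],
    [[0,0,0],[83,325,28],87.8],
    [[0,0,0],[83,325,28],87.8],
    [[0,0,0],[83,325,28],87.8],
    [[0,0,0],[83,325,28],87.8],
    [[0,0,0],[83,325,28],87.8],
    [[0,0,0],[83,325,28],87.8],
    [[0,0,0],[83,325,28],87.8],
    [[0,0,0],[83,325,28],87.8]
  ]
}}

```text
t: 2.67
ee_pos: [400.0, 140.7, 300.2]
orientation: [-3.139, -0.123, -0.0]
ft_force: [-0.1, 0.1, -0.7]
width: 87.7
```

```bash
cat > look.py <<'E'
from h import *
import sys
o=monitor.get_obs(); print({k:np.round(o[k],3) for k in ("t","qpos","ee_pos","orientation","ft_force","width")})
n="wrist"; save(n,sys.argv[1])
for q in sys.argv[2:]:
    for d in place_of(q,n)[:3]: print(q,round(d["confidence"],2),w(n,d["point"]).round(1),pix(n,w(n,d["point"])).round())
E
python3 look.py w1.png axle handle cover round_choc
```

```text
{'t': np.float64(2.667), 'qpos': array([0.31 , 0.019, 1.965, 0.   , 1.158, 1.803]), 'ee_pos': array([400.008, 140.726, 300.228]), 'orientation': array([-3.139, -0.123, -0.   ]), 'ft_force': array([-0.124,  0.139, -0.729]), 'width': np.float64(87.672)}
axle 0.74 [553.  141.9  16.1] [321.  37.]
handle 0.95 [449.5 135.3 108.3] [321. 127.]
cover 0.59 [ 347.6 -182.6   68.4] [551. 218.]
cover 0.58 [289.1 231.6  63.3] [242. 236.]
```

View pics/w1.png

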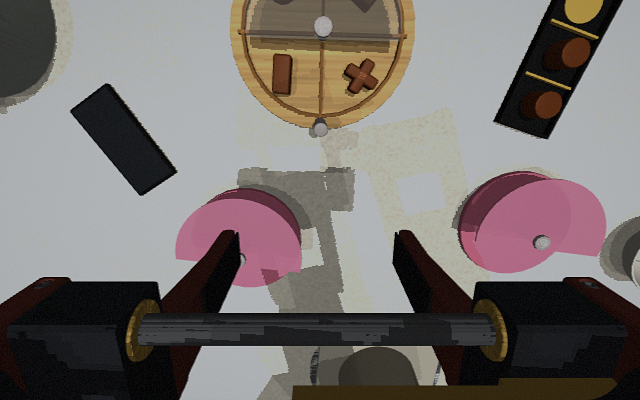

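The wrist view shows the handle at (320,128) and the axle cap at (322,27). I'll move forward to see the whole cover.

>>> {"name": "carry_out", "arguments": {
  "targets": [
    [[0,0,0],[40,0,10],87.8],
    [[0,0,0],[80,0,20],87.8],
    [[0,0,0],[110,0,30],87.8],
    [[0,0,0],[110,0,30],87.8],
    [[0,0,0],[110,0,30],87.8],
    [[0,0,0],[110,0,30],87.8]
  ]
}}

```text
t: 3.42
ee_pos: [508.8, 137.4, 329.4]
orientation: [3.139, 0.113, -0.003]
ft_force: [-1.0, -0.3, -0.2]
width: 87.5
```

```bash
python3 look.py w2.png axle handle cover round_choc gold_disc
python3 - <<'E'
import cv2
a=cv2.imread('pics/w2.png')[0:300,160:500]; cv2.imwrite('pics/w2z.png',cv2.resize(a,None,fx=2,fy=2,interpolation=cv2.INTER_CUBIC))
E
```

```text
{'t': np.float64(3.417), 'qpos': array([0.241, 0.166, 1.731, 0.   , 1.247, 1.74 ]), 'ee_pos': array([508.776, 137.446, 329.419]), 'orientation': array([ 3.139e+00,  1.130e-01, -3.000e-03]), 'ft_force': array([-0.984, -0.3  , -0.218]), 'width': np.float64(87.544)}
cover 0.96 [590.8 150.4  65.4] [311.  95.]
cover 0.87 [293.4 236.3  62.6] [244. 289.]
cover 0.6 [ 355.  -180.5   67.3] [516. 272.]
gold_disc 0.87 [ 626.7 -183.2    3.9] [540.  88.]
```

View pics/w2z.png

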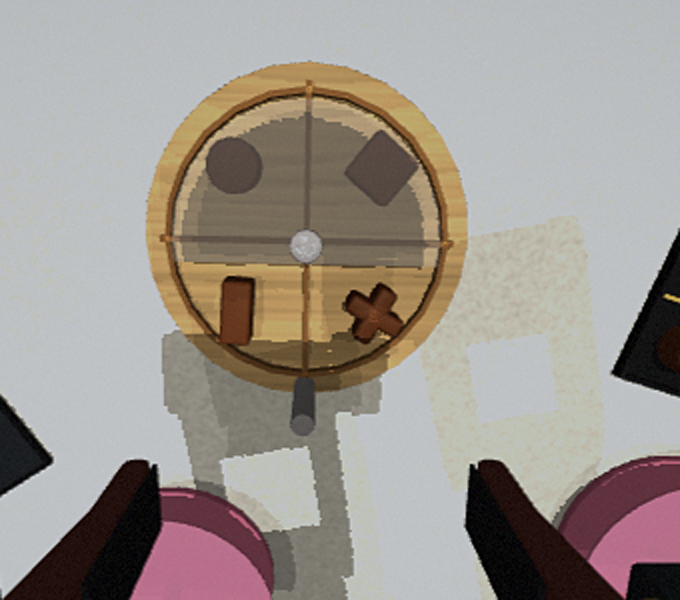

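```bash
python3 - <<'E'
from h import *
f=lambda u,v,z: ray("wrist",(160+u/2,v/2),z)
ax=f(306,245,74); ha=f(303,424,115); e1=f(182,262,67); e2=f(421,267,67); rc=f(234,165,56)
tl,tr,tt=f(147,225,22),f(467,225,22),f(308,62,22)
print('cap',ax,'h',ha,'edge',e1,e2,'rc',rc); print('tray',tl,tr,tt)
ang=lambda v: np.degrees(np.arctan2(v[1],v[0]))
print('foot yaw',ang(e1-e2)-90,'handle ang',ang(ha-ax),np.linalg.norm((ha-ax)[:2]),'rc',ang(rc-ax),np.linalg.norm((rc-ax)[:2]))
for a,b in [((308,88),(306,370)),((166,240),(446,243))]:
    A,B=f(*a,32),f(*b,32); print('div',A,B,ang(A-B), (A+B)/2)
print('handle base',f(304,380,22))
r=[d for d in regions_of("cover","wrist") if d["confidence"]>.5]
for d in r:
    ys,xs=np.nonzero(d["mask"]); print(d["confidence"],len(xs),xs.mean(),ys.mean(),ray("wrist",(xs.mean(),ys.mean()),67))
    if abs(xs.mean()-313)<30 and ys.mean()<140:
        bot=[(x,ys[xs==x].max()) for x in range(xs.min()+8,xs.max()-8)]
        P=np.array([ray("wrist",b,67) for b in bot]); vx=cv2.fitLine(P[:,:2].astype(np.float32),cv2.DIST_HUBER,0,.01,.01).ravel(); print('edge',vx,np.degrees(np.arctan2(vx[1],vx[0])))
E
```

```text
cap [558.14771226 145.59771227  74.        ] h [449.75376238 139.64527388 115.        ] edge [540.61166546 227.13270888  67.        ] [548.81194449  68.11536279  67.        ] rc [604.26895338 196.06646712  56.        ]
tray [559.83964298 261.45273961  22.        ] [576.54686677  30.54664823  22.        ] [674.21021559 152.75090841  22.        ]
foot yaw 2.9520399489300075 handle ang -176.85676747898265 108.55726549964658 rc 47.57714245272437 68.36859000868763
div [656.88177332 151.47552594  32.        ] [462.29099056 139.33084581  32.        ] 3.5712768001282087 [559.58638194 145.40318587  32.        ]
div [551.09619959 245.51404307  32.        ] [563.42337155  46.11806393  32.        ] 93.53766991951771 [557.25978557 145.8160535   32.        ]
handle base [451.29696813 140.22047661  22.        ]
0.95 5214 497.3097429996164 259.43153049482163 [ 375.64859392 -146.77570601   67.        ]
0.84 9127 313.13892845403745 95.89010627807603 [591.25389706 147.84861668  67.        ]
edge [ 5.1705614e-02 -9.9866235e-01  5.4652966e+02  1.4622514e+02] -87.03616
0.78 3894 261.82485875706215 283.2105803800719 [308.64381435 208.09202669  67.        ]
```

Axle (558,145.6), foot yaw +3.0°, handle at 183.3°, round chocolate at 48°. That calls for a turn of about +135°. Next I'll descend on the handle.

>>> {"name": "carry_out", "arguments": {
  "targets": [
    [[0,0,0],[-30,1,-15],87.8],
    [[0,0,0],[-59,2,-40],87.8],
    [[0,0,0],[-59,2,-80],87.8],
    [[0,0,0],[-59,2,-120],87.8],
    [[0,0,0],[-59,2,-160],87.8],
    [[0,0,0],[-59,2,-175],87.8],
    [[0,0,0],[-59,2,-175],87.8]
  ]
}}

```text
t: 4.35
ee_pos: [447.8, 140.1, 151.7]
orientation: [3.138, 0.116, -0.011]
ft_force: [-0.8, -0.1, 0.6]
width: 88.1
```

```bash
python3 look.py w3.png handle
```

```text
{'t': np.float64(4.35), 'qpos': array([ 0.278,  0.307,  2.016, -0.   ,  0.826,  1.775]), 'ee_pos': array([447.826, 140.069, 151.732]), 'orientation': array([ 3.138,  0.116, -0.011]), 'ft_force': array([-0.824, -0.137,  0.561]), 'width': np.float64(88.075)}
handle 0.65 [451.9 141.8 113.5] [314. 219.]
```

View pics/w3.png

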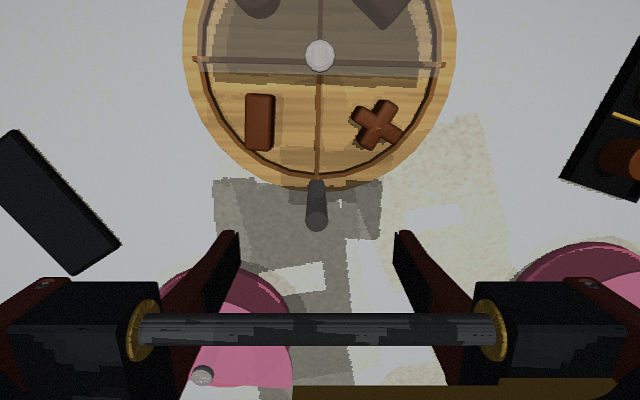

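The handle top is at (316,222), centred between the fingers. Now down 68 mm, then close.

>>> {"name": "carry_out", "arguments": {
  "targets": [
    [[0,0,0],[2,0,-35],87.8],
    [[0,0,0],[2,0,-60],87.8],
    [[0,0,0],[2,0,-68],87.8],
    [[0,0,0],[2,0,-68],40],
    [[0,0,0],[2,0,-68],10],
    [[0,0,0],[2,0,-68],10],
    [[0,0,0],[2,0,-68],10],
    [[0,0,0],[2,0,-68],10],
    [[0,0,0],[2,0,-68],10],
    [[0,0,0],[2,0,-68],10]
  ]
}}

```text
t: 5.28
ee_pos: [453.1, 140.8, 87.6]
orientation: [-3.139, -0.115, -0.001]
ft_force: [-0.2, -0.6, -0.6]
width: 44.6
```

```bash
python3 look.py w4.png handle
python3 - <<'E'
import numpy as np
A=np.array([558.2,145.6]); 
# commanded relative arcs
for s in range(0,135,30):
    P=lambda a:109*np.array([np.cos(np.radians(a)),np.sin(np.radians(a))])
    a0=183.3+s; print(s)
    for k in range(3,31,3):
        print([0,0,k],(P(a0+k)-P(a0)).round(1).tolist())
E
```

```text
{'t': np.float64(5.283), 'qpos': array([0.276, 0.426, 2.043, 0.   , 0.671, 1.773]), 'ee_pos': array([453.071, 140.807,  87.627]), 'orientation': array([-3.139e+00, -1.150e-01, -1.000e-03]), 'ft_force': array([-0.181, -0.649, -0.609]), 'width': np.float64(44.633)}
handle 0.57 [452.5 141.7 109.9] [313. 270.]
0
[0, 0, 3] [0.5, -5.7]
[0, 0, 6] [1.3, -11.3]
[0, 0, 9] [2.3, -16.9]
[0, 0, 12] [3.7, -22.5]
[0, 0, 15] [5.3, -28.0]
[0, 0, 18] [7.3, -33.3]
[0, 0, 21] [9.5, -38.6]
[0, 0, 24] [12.0, -43.7]
[0, 0, 27] [14.7, -48.7]
[0, 0, 30] [17.7, -53.6]
30
[0, 0, 3] [3.3, -4.7]
[0, 0, 6] [6.8, -9.2]
[0, 0, 9] [10.5, -13.5]
[0, 0, 12] [14.4, -17.6]
[0, 0, 15] [18.6, -21.5]
[0, 0, 18] [23.0, -25.2]
[0, 0, 21] [27.5, -28.7]
[0, 0, 24] [32.2, -31.9]
[0, 0, 27] [37.1, -34.8]
[0, 0, 30] [42.1, -37.5]
60
[0, 0, 3] [5.2, -2.4]
[0, 0, 6] [10.4, -4.6]
[0, 0, 9] [15.8, -6.5]
[0, 0, 12] [21.3, -8.1]
[0, 0, 15] [26.9, -9.4]
[0, 0, 18] [32.5, -10.4]
[0, 0, 21] [38.1, -11.1]
[0, 0, 24] [43.8, -11.5]
[0, 0, 27] [49.5, -11.6]
[0, 0, 30] [55.3, -11.4]
90
[0, 0, 3] [5.7, 0.5]
[0, 0, 6] [11.3, 1.3]
[0, 0, 9] [16.9, 2.3]
[0, 0, 12] [22.5, 3.7]
[0, 0, 15] [28.0, 5.3]
[0, 0, 18] [33.3, 7.3]
[0, 0, 21] [38.6, 9.5]
[0, 0, 24] [43.7, 12.0]
[0, 0, 27] [48.7, 14.7]
[0, 0, 30] [53.6, 17.7]
120
[0, 0, 3] [4.7, 3.3]
[0, 0, 6] [9.2, 6.8]
[0, 0, 9] [13.5, 10.5]
[0, 0, 12] [17.6, 14.4]
[0, 0, 15] [21.5, 18.6]
[0, 0, 18] [25.2, 23.0]
[0, 0, 21] [28.7, 27.5]
[0, 0, 24] [31.9, 32.2]
[0, 0, 27] [34.8, 37.1]
[0, 0, 30] [37.5, 42.1]
```

View pics/w4.png

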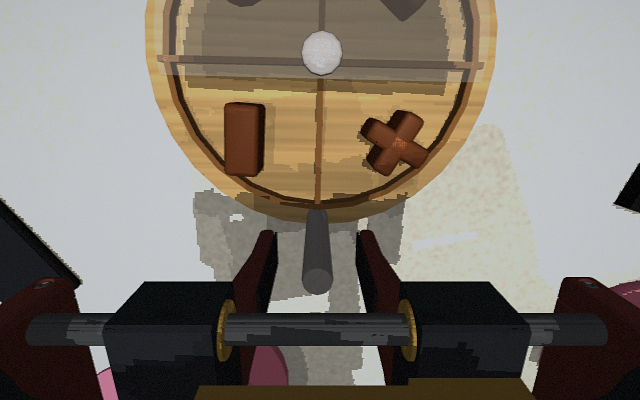

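>>> {"name": "carry_out", "arguments": {
  "targets": [
    [[0,0,0],[-1,0,-3],10],
    [[0,0,0],[-1,0,-3],10],
    [[0,0,0],[-1,0,-3],10],
    [[0,0,0],[-1,0,-3],10],
    [[0,0,0],[-1,0,-3],10],
    [[0,0,0],[-1,0,-3],10],
    [[0,0,0],[-1,0,-3],10],
    [[0,0,0],[-1,0,-3],10]
  ]
}}

```text
t: 6.05
ee_pos: [451.5, 140.6, 83.9]
orientation: [3.139, 0.116, -0.001]
ft_force: [-0.5, -0.5, -5.7]
width: 15.1
```

The handle is gripped. I'll turn it in 30° arcs with the tool following.

>>> {"name": "carry_out", "arguments": {
  "targets": [
    [[0,0,3],[0.5,-5.7,0],10],
    [[0,0,6],[1.3,-11.3,0],10],
    [[0,0,9],[2.3,-16.9,0],10],
    [[0,0,12],[3.7,-22.5,0],10],
    [[0,0,15],[5.3,-28.0,0],10],
    [[0,0,18],[7.3,-33.3,0],10],
    [[0,0,21],[9.5,-38.6,0],10],
    [[0,0,24],[12.0,-43.7,0],10],
    [[0,0,27],[14.7,-48.7,0],10],
    [[0,0,30],[17.7,-53.6,0],10]
  ]
}}

```text
t: 6.88
ee_pos: [469.2, 87.0, 83.9]
orientation: [-3.001, -0.928, 0.001]
ft_force: [-0.0, 3.5, -5.3]
width: 15.5
```

>>> {"name": "carry_out", "arguments": {
  "targets": [
    [[0,0,3],[3.3,-4.7,0],10],
    [[0,0,6],[6.8,-9.2,0],10],
    [[0,0,9],[10.5,-13.5,0],10],
    [[0,0,12],[14.4,-17.6,0],10],
    [[0,0,15],[18.6,-21.5,0],10],
    [[0,0,18],[23.0,-25.2,0],10],
    [[0,0,21],[27.5,-28.7,0],10],
    [[0,0,24],[32.2,-31.9,0],10],
    [[0,0,27],[37.1,-34.8,0],10],
    [[0,0,30],[42.1,-37.5,0],10]
  ]
}}

```text
t: 7.72
ee_pos: [511.7, 50.3, 83.9]
orientation: [-2.658, -1.673, -0.001]
ft_force: [0.6, 8.6, -5.3]
width: 15.3
```

>>> {"name": "carry_out", "arguments": {
  "targets": [
    [[0,0,3],[5.2,-2.4,0],10],
    [[0,0,6],[10.4,-4.6,0],10],
    [[0,0,9],[15.8,-6.5,0],10],
    [[0,0,12],[21.3,-8.1,0],10],
    [[0,0,15],[26.9,-9.4,0],10],
    [[0,0,18],[32.5,-10.4,0],10],
    [[0,0,21],[38.1,-11.1,0],10],
    [[0,0,24],[43.8,-11.5,0],10],
    [[0,0,27],[49.5,-11.6,0],10],
    [[0,0,30],[55.3,-11.4,0],10]
  ]
}}

```text
t: 8.55
ee_pos: [566.3, 40.3, 83.8]
orientation: [-2.134, -2.302, -0.001]
ft_force: [-2.1, 13.6, -1.3]
width: 15.4
```

>>> {"name": "carry_out", "arguments": {
  "targets": [
    [[0,0,3],[5.7,0.5,0],10],
    [[0,0,6],[11.3,1.3,0],10],
    [[0,0,9],[16.9,2.3,0],10],
    [[0,0,12],[22.5,3.7,0],10],
    [[0,0,15],[28.0,5.3,0],10],
    [[0,0,18],[33.3,7.3,0],10],
    [[0,0,21],[38.6,9.5,0],10],
    [[0,0,24],[43.7,12.0,0],10],
    [[0,0,27],[48.7,14.7,0],10],
    [[0,0,30],[53.6,17.7,0],10]
  ]
}}

```text
t: 9.38
ee_pos: [617.6, 58.8, 83.8]
orientation: [-1.463, -2.772, 0.0]
ft_force: [-11.5, 14.2, 7.3]
width: 15.4
```

>>> {"name": "carry_out", "arguments": {
  "targets": [
    [[0,0,3],[4.7,3.3,0],10],
    [[0,0,6],[9.2,6.8,0],10],
    [[0,0,9],[13.5,10.5,0],10],
    [[0,0,12],[17.6,14.4,0],10],
    [[0,0,15],[21.5,18.6,0],10],
    [[0,0,15],[21.5,18.6,0],10],
    [[0,0,15],[21.5,18.6,0],10]
  ]
}}

```text
t: 9.97
ee_pos: [638.1, 77.4, 83.8]
orientation: [-1.091, -2.937, 0.0]
ft_force: [-13.8, 12.6, 8.0]
width: 15.4
```

```bash
python3 - <<'E'
from h import *
o=monitor.get_obs(); print({k:np.round(o[k],3) for k in ("t","qpos","ee_pos","orientation","ft_force","width")})
for n in ["top","scene"]:
    im=save(n,n+'1.png')
a=cv2.imread('pics/top1.png')[110:225,215:435]; b=cv2.resize(a,None,fx=3.6,fy=3.6,interpolation=cv2.INTER_CUBIC)
cv2.imwrite('pics/top1z.png',b)
E
```

```text
{'t': np.float64(9.967), 'qpos': array([ 0.1  ,  0.624,  1.66 ,  0.005,  0.865, -0.762]), 'ee_pos': array([638.124,  77.429,  83.82 ]), 'orientation': array([-1.091, -2.937,  0.   ]), 'ft_force': array([-13.792,  12.582,   8.02 ]), 'width': np.float64(15.397)}
```

View pics/top1z.png

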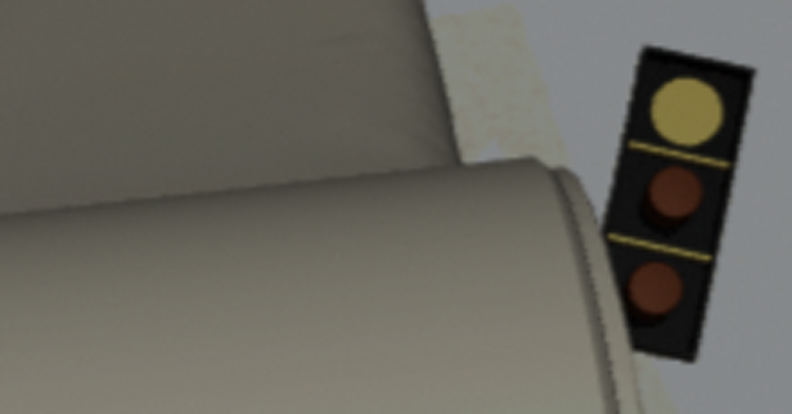

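There's a radial preload of about 19 N, so the commanded circle is about 2 mm too wide. I'll ease inward, open and rise.

>>> {"name": "carry_out", "arguments": {
  "targets": [
    [[0,0,0],[-0.7,0.7,0],10],
    [[0,0,0],[-1.3,1.3,0],10],
    [[0,0,0],[-1.3,1.3,0],87.8],
    [[0,0,0],[-1.3,1.3,0],87.8],
    [[0,0,0],[-1.3,1.3,0],87.8],
    [[0,0,0],[-1.3,1.3,0],87.8],
    [[0,0,0],[-1.3,1.3,0],87.8],
    [[0,0,0],[-1.3,1.3,0],87.8]
  ]
}}

```text
t: 10.73
ee_pos: [640.9, 75.6, 84.1]
orientation: [1.095, 2.944, 0.0]
ft_force: [0.0, 1.2, -0.3]
width: 52.2
```

>>> {"name": "carry_out", "arguments": {
  "targets": [
    [[0,0,0],[0,0,20],87.8],
    [[0,0,0],[0,0,50],87.8],
    [[0,0,0],[-40,0,90],87.8],
    [[0,0,0],[-80,10,120],87.8],
    [[0,0,0],[-115,40,150],87.8],
    [[0,0,0],[-130,65,180],87.8],
    [[0,0,0],[-130,65,220],87.8],
    [[0,0,0],[-130,65,245],87.8],
    [[0,0,0],[-130,65,245],87.8]
  ]
}}

```text
t: 11.48
ee_pos: [512.3, 142.5, 336.1]
orientation: [1.09, 2.938, 0.009]
ft_force: [1.5, -0.7, 0.2]
width: 87.7
```

```bash
python3 look.py w5.png handle round_choc
```

```text
{'t': np.float64(11.483), 'qpos': array([ 0.249,  0.162,  1.721,  0.   ,  1.249, -0.612]), 'ee_pos': array([512.283, 142.474, 336.088]), 'orientation': array([1.09 , 2.938, 0.009]), 'ft_force': array([ 1.489, -0.731,  0.176]), 'width': np.float64(87.696)}
handle 0.75 [634.8  73.6 104.3] [337. 261.]
round_choc 0.91 [483.4 137.1  15.5] [303. 140.]
```

View pics/w5.png

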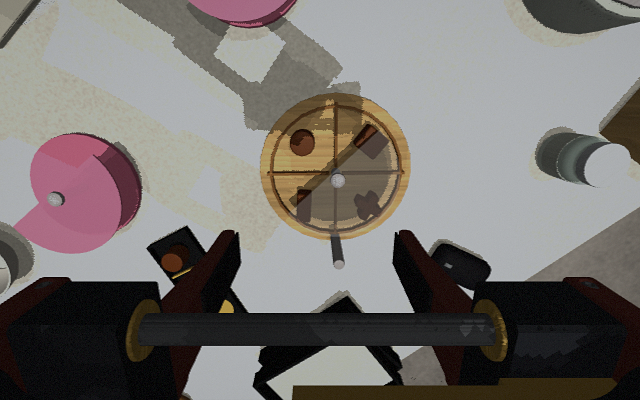

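The round chocolate is now in the open front at about (302,142), with the cover edge running diagonally behind it. I'll measure that.

```bash
python3 - <<'E'
from h import *
a=cv2.imread('pics/w5.png')[85:285,250:420]; cv2.imwrite('pics/w5z.png',cv2.resize(a,None,fx=3,fy=3,interpolation=cv2.INTER_CUBIC))
A=np.array([558.2,145.6]); ang=lambda v: np.degrees(np.arctan2(v[1],v[0]))
for d in regions_of("round_choc","wrist")[:3]:
    ys,xs=np.nonzero(d["mask"]); p=ray("wrist",(xs.mean(),ys.mean()),45); print(d["confidence"],len(xs),xs.mean(),ys.mean(),p)
print(pix("wrist",[*(A+70*np.array([-np.cos(np.radians(3)),-np.sin(np.radians(3))])),56]))
print(ray("wrist",(338,181),74),ray("wrist",(338.5,265),115))
E
```

```text
0.57 550 302.12545454545455 141.75272727272727 [480.89450444 137.92822287  45.        ]
[307.51882287 145.04450474]
[550.72166272 143.16639706  74.        ] [630.84450623  74.09031943 115.        ]
```

View pics/w5z.png

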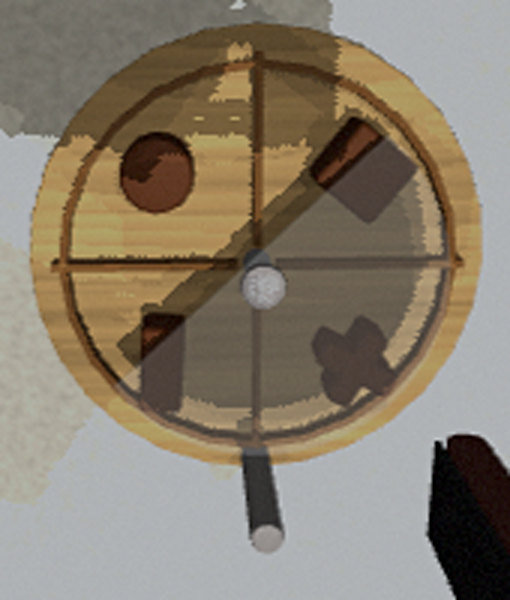

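The cap measures about 7 mm off from the earlier view, so there's a hand-eye offset that rotates with the tool. I'll turn the tool to the pick orientation, 180° from the earlier view. Averaging the two views cancels the offset.

>>> {"name": "carry_out", "arguments": {
  "targets": [
    [[0,0,7],[20,0,0],87.8],
    [[0,0,14],[40,0,0],87.8],
    [[0,0,21],[60,0,0],87.8],
    [[0,0,28],[80,0,0],87.8],
    [[0,0,35],[95,0,0],87.8],
    [[0,0,42],[95,0,0],87.8],
    [[0,0,43.7],[95,0,0],70],
    [[0,0,43.7],[95,0,0],70],
    [[0,0,43.7],[95,0,0],70]
  ]
}}

```text
t: 12.43
ee_pos: [605.1, 140.1, 326.5]
orientation: [0.076, -3.137, 0.001]
ft_force: [-0.6, -0.2, 0.4]
width: 72.1
```

```bash
python3 look.py w6.png handle round_choc axle cover gold_disc
python3 - <<'E'
import cv2
a=cv2.imread('pics/w6.png')[0:280,160:480]; cv2.imwrite('pics/w6z.png',cv2.resize(a,None,fx=2.1,fy=2.1,interpolation=cv2.INTER_CUBIC))
E
```

```text
{'t': np.float64(12.433), 'qpos': array([ 0.208,  0.323,  1.532, -0.   ,  1.291, -1.411]), 'ee_pos': array([605.148, 140.128, 326.549]), 'orientation': array([ 7.600e-02, -3.137e+00,  1.000e-03]), 'ft_force': array([-0.589, -0.238,  0.426]), 'width': np.float64(72.1)}
handle 0.83 [640.6  75.5 113.3] [264. 193.]
round_choc 0.92 [488.6 139.1  25.9] [320.  70.]
gold_disc 0.82 [ 629.3 -182.9    2. ] [110. 156.]
```

View pics/w6z.png

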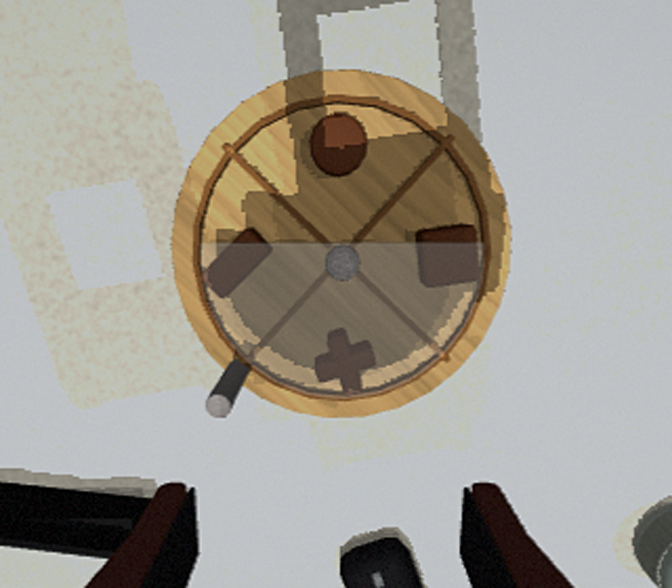

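View pics/w6.png

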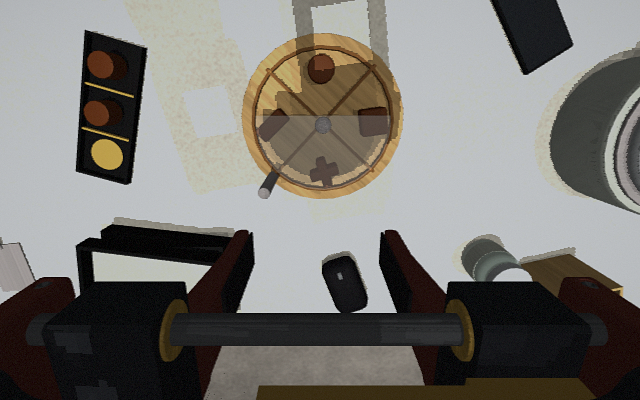

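```bash
python3 - <<'E'
from h import *
f=lambda u,v,z: ray("wrist",(160+u/2.1,v/2.1),z)
ang=lambda v: np.degrees(np.arctan2(v[1],v[0]))
cap=f(342,263,74); rc=f(339,132,56); ha=f(219,405,115); e1=f(203,241,67); e2=f(482,242,67)
print('cap',cap,'rc',rc,'h',ha,'yaw',ang(e2-e1)-90)
print('rc rel',ang(rc-cap),np.linalg.norm((rc-cap)[:2]),'h rel',ang(ha-cap),np.linalg.norm((ha-cap)[:2]))
for a,b in [((228,147),(447,359)),((448,137),(243,360))]:
    A,B=f(*a,32),f(*b,32); print('div',ang(A-B),((A+B)/2))
# choc mask / bottom circle
for d in regions_of("round_choc","wrist")[:2]:
    ys,xs=np.nonzero(d["mask"]); print(d["confidence"],len(xs),xs.min(),xs.max(),ys.min(),ys.max())
    u=(xs.min()+xs.max()+1)/2-.5; print('top edge',ray("wrist",(xs.mean(),ys.mean()),45))
for n,uv in [("top",(267.8,161.9)),("scene",(335.9,270.6))]: print(n,ray(n,uv,74))
print(ray("top",(215+187/3.6,110+347/3.6),115), ray("scene",(175+675/3.4,195+110/3.4),115))
# gold
im=cv2.imread('pics/w6.png'); hsv=cv2.cvtColor(im,cv2.COLOR_BGR2HSV)
for d in regions_of("gold_disc","wrist")[:2]:
    ys,xs=np.nonzero(d["mask"]); print('gold wrist',d["confidence"],ray("wrist",(xs.mean(),ys.mean()),4.5))
for z,n,uv in [(38,'wrist',(101,65)),(38,'wrist',(99,112)),(38,'top',(215+675/3.6,110+194/3.6)),(38,'top',(215+655/3.6,110+289/3.6)),(4.5,'top',(215+687/3.6,110+111/3.6)),(12,'wrist',(84,83)),(12,'wrist',(133,96)),(12,'wrist',(81,128)),(12,'wrist',(130,140)),
 (12,'top',(215+629/3.6,110+145/3.6)),(12,'top',(215+731/3.6,110+165/3.6)),(12,'top',(215+607/3.6,110+236/3.6)),(12,'top',(215+711/3.6,110+258/3.6))]: print(n,z,ray(n,uv,z).round(1))
E
```

```text
cap [558.69559332 145.893955    74.        ] rc [482.22551497 140.17717716  56.        ] h [641.42829274  76.36642127 115.        ] yaw 2.6064530219018565
rc rel -175.7246142825658 76.68346908255073 h rel -40.04327693337034 108.06839270279573
div -130.45427086154842 [559.02123437 147.15294304  32.        ]
div 139.70183334025418 [556.48617397 145.48193459  32.        ]
0.68 641 308 334 54 83
top edge [488.29689068 139.93321223  45.        ]
0.4 715 92 122 139 169
top edge [ 616.42177399 -158.93009613   45.        ]
top [556.80596885 143.83287434  74.        ]
scene [560.82042607 147.75928161  74.        ]
[448.02580186 137.95778496 115.        ] [451.20292096 141.53235088 115.        ]
gold wrist 0.57 [597.77152822 149.49461958   4.5       ]
wrist 38 [ 497.8 -153.7   38. ]
wrist 38 [ 559.3 -166.1   38. ]
top 38 [ 557.5 -171.7   38. ]
top 38 [ 494.  -156.6   38. ]
top 4.5 [ 623.8 -188.     4.5]
wrist 12 [ 521.8 -198.6   12. ]
wrist 12 [ 536.3 -130.5   12. ]
wrist 12 [ 586.2 -214.1   12. ]
wrist 12 [ 600.6 -143.1   12. ]
top 12 [ 598.1 -146.3   12. ]
top 12 [ 583.4 -215.    12. ]
top 12 [ 535.  -129.7   12. ]
top 12 [ 519.3 -199.1   12. ]
```

Now consistent: the cap is at (558.6,145.8) and the round chocolate at (488.5,140.5), about 1.7° from the front's middle. That was an unsettled picture before. I'll go above it and confirm.

>>> {"name": "carry_out", "arguments": {
  "targets": [
    [[0,0,0],[-35,0,-10],62],
    [[0,0,0],[-70,1,-30],62],
    [[0,0,0],[-100,1,-60],62],
    [[0,0,0],[-116,1,-95],62],
    [[0,0,0],[-116,1,-135],62],
    [[0,0,0],[-116,1,-175],62],
    [[0,0,0],[-116,1,-205],62],
    [[0,0,0],[-116,1,-215],62],
    [[0,0,0],[-116,1,-215],62],
    [[0,0,0],[-116,1,-215],62]
  ]
}}

```text
t: 13.67
ee_pos: [490.3, 142.0, 114.8]
orientation: [-0.08, 3.14, 0.0]
ft_force: [-0.3, -0.5, 0.1]
width: 62.1
```

```bash
python3 look.py w7.png round_choc; python3 -c "
from h import *
print(monitor.get_obs()['ee_pos'])
for p in ([488.5,141,56],[488.5,141,22],[558.5,145.8,74]): print(pix('wrist',p))"
```

```text
{'t': np.float64(13.667), 'qpos': array([ 0.259,  0.419,  1.954, -0.   ,  0.768, -1.363]), 'ee_pos': array([490.322, 141.998, 114.785]), 'orientation': array([-0.08,  3.14,  0.  ]), 'ft_force': array([-0.32 , -0.513,  0.094]), 'width': np.float64(62.102)}
round_choc 0.89 [488.3 140.1  22.1] [315. 194.]
[491.32892484 142.2376125  116.03421324]
[316.01653423 208.23241653]
[316.06182129 194.40618504]
[317.78158042 303.03307525]
```

View pics/w7.png

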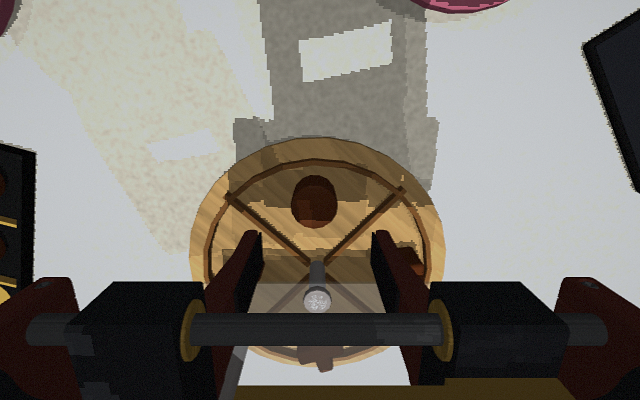

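The chocolate at (314,200) is centred between the fingers and matches the projection. Now down and close.

>>> {"name": "carry_out", "arguments": {
  "targets": [
    [[0,0,0],[-2,-1,-35],62],
    [[0,0,0],[-2,-1,-65],62],
    [[0,0,0],[-2,-1,-82],62],
    [[0,0,0],[-2,-1,-88],62],
    [[0,0,0],[-2,-1,-88],62],
    [[0,0,0],[-2,-1,-88],45],
    [[0,0,0],[-2,-1,-88],38],
    [[0,0,0],[-2,-1,-88],30],
    [[0,0,0],[-2,-1,-88],30],
    [[0,0,0],[-2,-1,-88],30]
  ]
}}

```text
t: 14.6
ee_pos: [488.4, 141.0, 27.1]
orientation: [-0.08, 3.139, 0.001]
ft_force: [-0.7, -0.0, 6.4]
width: 35.2
```

>>> {"name": "carry_out", "arguments": {
  "targets": [
    [[0,0,0],[0,0,0],30],
    [[0,0,0],[0,0,0],30],
    [[0,0,0],[0,0,0],30],
    [[0,0,0],[0,0,0],30]
  ]
}}

```text
t: 14.93
ee_pos: [488.4, 141.0, 27.1]
orientation: [-0.08, 3.139, 0.001]
ft_force: [-1.0, 0.0, 7.8]
width: 35.3
```

```bash
python3 look.py w8.png round_choc
```

```text
{'t': np.float64(14.933), 'qpos': array([ 0.258,  0.576,  1.985, -0.   ,  0.579, -1.364]), 'ee_pos': array([488.403, 141.005,  27.083]), 'orientation': array([-8.000e-02,  3.139e+00,  1.000e-03]), 'ft_force': array([-1.012e+00,  2.000e-03,  7.826e+00]), 'width': np.float64(35.292)}
round_choc 0.8 [487.9 142.7  19.9] [321. 243.]
```

View pics/w8.png

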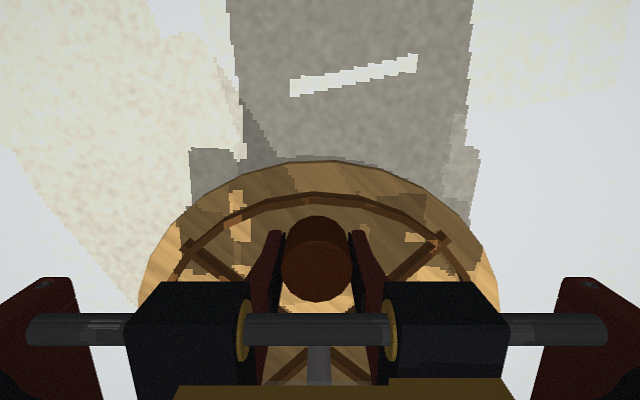

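The chocolate is gripped (width 35.3), so next I'll lift and carry it to a hover over the gold disc. The row runs at about −12.4°, so the tool turns −15°.

>>> {"name": "carry_out", "arguments": {
  "targets": [
    [[0,0,0],[0,0,8],30],
    [[0,0,0],[0,0,25],30],
    [[0,0,0],[0,0,50],30],
    [[0,0,0],[0,0,80],30],
    [[0,0,-2],[5,-15,100],30],
    [[0,0,-5],[17,-40,100],30],
    [[0,0,-8],[29,-70,100],30],
    [[0,0,-11],[42,-100,100],30],
    [[0,0,-13],[54,-130,100],30],
    [[0,0,-15],[67,-160,100],30]
  ]
}}

```text
t: 15.87
ee_pos: [554.9, -20.6, 126.8]
orientation: [0.333, 3.124, 0.0]
ft_force: [0.1, 0.7, -0.2]
width: 35.2
```

>>> {"name": "carry_out", "arguments": {
  "targets": [
    [[0,0,0],[12,-28,0],30],
    [[0,0,0],[24,-56,0],30],
    [[0,0,0],[36,-84,0],30],
    [[0,0,0],[48,-112,0],30],
    [[0,0,0],[59,-140,0],30],
    [[0,0,0],[66,-158,0],30],
    [[0,0,0],[70,-167,0],30],
    [[0,0,0],[70,-167,0],30],
    [[0,0,0],[70,-167,0],30],
    [[0,0,0],[70,-167,0],30]
  ]
}}

```text
t: 16.7
ee_pos: [624.0, -184.9, 126.0]
orientation: [-0.33, -3.123, -0.001]
ft_force: [-0.7, 0.6, 0.0]
width: 35.3
```

```bash
python3 look.py w9.png gold_disc; python3 -c "
from h import *
print(monitor.get_obs()['ee_pos'])
for p in ([625.5,-185.5,4.5],[625.5,-185.5,38]): print(pix('wrist',p))
save('top','top2.png');save('scene','sc2.png')"
```

```text
{'t': np.float64(16.7), 'qpos': array([-0.307,  0.575,  1.629,  0.   ,  0.939, -1.667]), 'ee_pos': array([ 623.979, -184.907,  126.027]), 'orientation': array([-3.300e-01, -3.123e+00, -1.000e-03]), 'ft_force': array([-0.677,  0.597,  0.015]), 'width': np.float64(35.269)}
gold_disc 0.95 [ 624.1 -188.1    1.8] [314. 188.]
[ 624.18849795 -184.76161533  126.12523332]
[316.90934662 190.07257875]
[316.96338989 201.56206155]
```

View pics/w9.png

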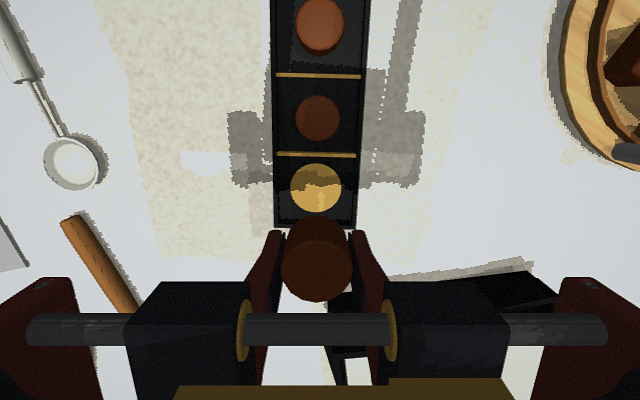

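View pics/sc2.png

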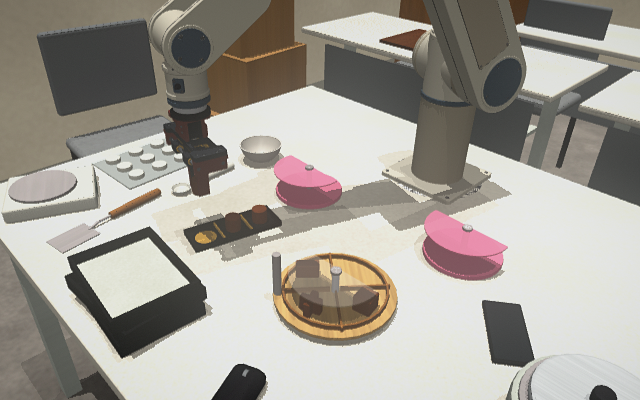

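```bash
python3 - <<'E'
from h import *
im=cv2.imread('pics/w9.png'); a=im[140:310,240:400]; cv2.imwrite('pics/w9z.png',cv2.resize(a,None,fx=4,fy=4,interpolation=cv2.INTER_CUBIC)[:600])
hsv=cv2.cvtColor(im,cv2.COLOR_BGR2HSV)
m=((hsv[...,0]>15)&(hsv[...,0]<35)&(hsv[...,1]>90)&(hsv[...,2]>60)).astype(np.uint8); m[:160]=0;m[222:]=0;m[:,:285]=0;m[:,348:]=0
cs=cv2.findContours(m,cv2.RETR_EXTERNAL,cv2.CHAIN_APPROX_NONE)[0]; c=max(cs,key=cv2.contourArea); e=cv2.fitEllipse(c); print(e,ray("wrist",e[0],4.5))
(x,y),r=cv2.minEnclosingCircle(c); print(x,y,r,ray("wrist",(x,y),4.5))
T=monitor.get_obs()['ee_pos']; print(T)
for dz in (29,-5): print(pix("wrist",T+[0,0,dz]), pix("wrist",T+[18,0,dz]),pix("wrist",T-[18,0,-dz]))
P=[ray("wrist",p,12) for p in ((276,75),(360,76),(277,154),(356,155))]; print(np.round(P,1)); m1=(P[0]+P[1])/2;m2=(P[2]+P[3])/2; print(m2+(m2-m1)/2, np.degrees(np.arctan2(*(m2-m1)[1::-1])))
E
```

```text
((315.2713623046875, 187.4336700439453), (48.39084243774414, 50.36293029785156), 87.93931579589844) [ 622.9985491  -186.78293492    4.5       ]
315.19671630859375 188.2904510498047 25.83563232421875 [ 623.80154144 -187.02749351    4.5       ]
[ 624.44922312 -185.05676681  126.1915897 ]
[318.24818776 277.34167489] [325.77930699 308.32553784] [310.16812788 244.09940896]
[317.93915272 245.10968446] [324.18175113 271.66297374] [311.32457945 216.97417648]
[[ 520.3 -197.6   12. ]
 [ 535.5 -130.4   12. ]
 [ 583.8 -212.9   12. ]
 [ 599.2 -144.8   12. ]]
[ 623.3124373  -186.28743715   12.        ] -13.16640174937594
```

View pics/w9z.png

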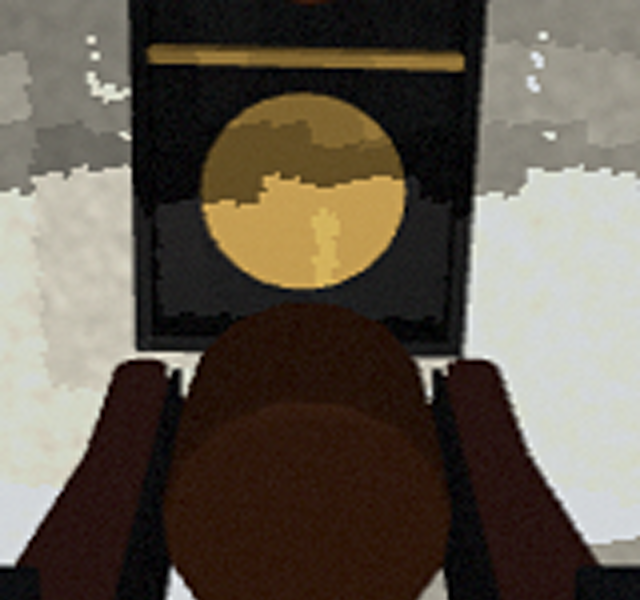

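The disc is at about (624.3,−186.4), roughly 1.5 mm in −y from the tool. I'll lower in stages.

>>> {"name": "carry_out", "arguments": {
  "targets": [
    [[0,0,0],[0,-1.5,-30],30],
    [[0,0,0],[0,-1.5,-60],30],
    [[0,0,0],[0,-1.5,-85],30],
    [[0,0,0],[0,-1.5,-100],30],
    [[0,0,0],[0,-1.5,-108],30],
    [[0,0,0],[0,-1.5,-110],30],
    [[0,0,0],[0,-1.5,-110],30],
    [[0,0,0],[0,-1.5,-110],30],
    [[0,0,0],[0,-1.5,-110],30]
  ]
}}

```text
t: 17.65
ee_pos: [625.8, -188.0, 17.6]
orientation: [0.33, 3.122, -0.001]
ft_force: [-0.4, -0.3, -0.6]
width: 35.4
```

```bash
python3 look.py w10.png; python3 -c "
from h import *
for i in range(3): vision.get_image('top'); o=monitor.get_obs(); print(o['ee_pos'],o['ft_force'])"
```

```text
{'t': np.float64(17.65), 'qpos': array([-0.31 ,  0.729,  1.654,  0.   ,  0.757, -1.67 ]), 'ee_pos': array([ 625.771, -188.006,   17.612]), 'orientation': array([ 3.300e-01,  3.122e+00, -1.000e-03]), 'ft_force': array([-0.375, -0.316, -0.595]), 'width': np.float64(35.45)}
[ 625.54627561 -187.96845669   17.41944689] [ 0.21186541  1.00032381 -0.81629038]
[ 625.35839881 -187.92268558   17.20294574] [ 0.12089685 -0.39041254 -0.8135989 ]
[ 625.18896299 -187.88720783   16.97618566] [ 0.40919195 -0.06432599 -0.60463095]
```

View pics/w10.png

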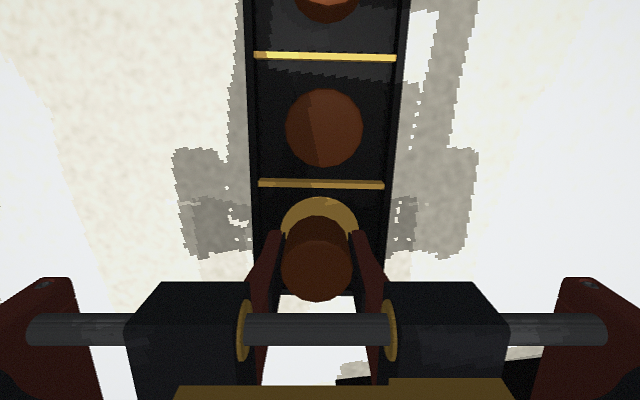

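In the close view the disc's edges run from column 281 to 359 (centre 320), while the chocolate sits at about 317. So it's off slightly in −y, and I'll measure by how much.

```bash
python3 - <<'E'
from h import *
im=cv2.imread('pics/w10.png'); a=im[170:310,240:400]; cv2.imwrite('pics/w10z.png',cv2.resize(a,None,fx=4,fy=4,interpolation=cv2.INTER_CUBIC))
hsv=cv2.cvtColor(im,cv2.COLOR_BGR2HSV)
m=((hsv[...,0]>15)&(hsv[...,0]<35)&(hsv[...,1]>70)&(hsv[...,2]>50))
pts=[]
for x in range(284,357):
    y=np.nonzero(m[190:235,x])[0]
    if len(y): pts.append((x,190+y.min()-.5))
W=np.array([ray("wrist",p,4.8)[:2] for p in pts])
from scipy.optimize import least_squares
r=least_squares(lambda c: np.hypot(W[:,0]-c[0],W[:,1]-c[1])-24,[624,-187],loss='soft_l1'); print(r.x,r.cost,len(pts))
T=monitor.get_obs()['ee_pos'];print(T)
P=[ray("wrist",p,12) for p in ((254,55),(396,58),(258,183),(384,185))]; print(np.round(P,1)); m1=(P[0]+P[1])/2;m2=(P[2]+P[3])/2; print(m2+(m2-m1)/np.linalg.norm(m2-m1)*33)
for dz in(-5,29): print(pix("wrist",T+[0,0,dz]),pix("wrist",T+[-17.6,4,dz]))
E
```

```text
[ 621.64393829 -186.26332299] 1.0592682806173193 73
[ 625.18896299 -187.88720783   16.97618566]
[[ 519.  -196.8   12. ]
 [ 534.8 -129.7   12. ]
 [ 581.5 -212.    12. ]
 [ 597.2 -144.9   12. ]]
[ 621.40523781 -186.2418027    12.        ]
[317.9055943  245.17352613] [318.30606565 216.32156334]
[318.19091221 277.52337473] [318.69158008 243.44344533]
```

View pics/w10z.png

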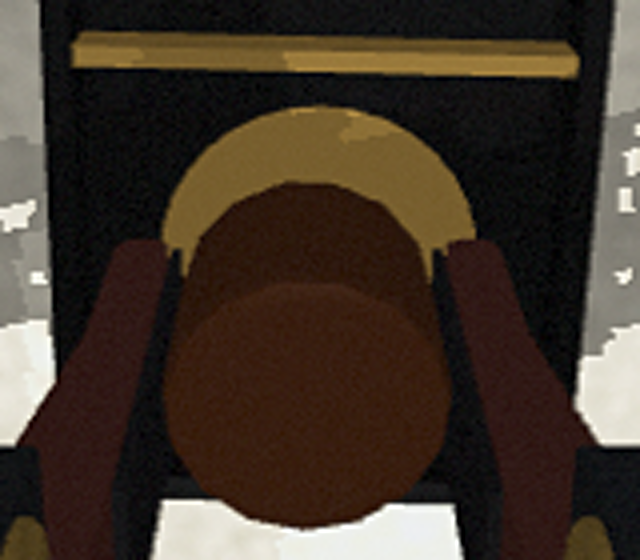

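The close-range fit puts the disc centre about 3 mm in −x and 1.5 mm in +y of the held chocolate, so I'll correct that and lower further.

>>> {"name": "carry_out", "arguments": {
  "targets": [
    [[0,0,0],[-1,0.7,0],30],
    [[0,0,0],[-2.7,1.5,-1],30],
    [[0,0,0],[-2.7,1.5,-3],30],
    [[0,0,0],[-2.7,1.5,-4],30],
    [[0,0,0],[-2.7,1.5,-4],30],
    [[0,0,0],[-2.7,1.5,-4],30]
  ]
}}

```text
t: 18.35
ee_pos: [621.9, -186.2, 11.9]
orientation: [-0.331, -3.124, -0.0]
ft_force: [0.3, -0.5, -0.0]
width: 35.2
```

```bash
python3 look.py w11.png;python3 - <<'E'
from h import *
im=cv2.imread('pics/w11.png'); a=im[170:310,240:400]; cv2.imwrite('pics/w11z.png',cv2.resize(a,None,fx=4,fy=4,interpolation=cv2.INTER_CUBIC))
hsv=cv2.cvtColor(im,cv2.COLOR_BGR2HSV)
m=((hsv[...,0]>15)&(hsv[...,0]<35)&(hsv[...,1]>70)&(hsv[...,2]>50))
pts=[]
for x in range(286,355):
    y=np.nonzero(m[190:235,x])[0]
    if len(y): pts.append((x,190+y.min()-.5))
W=np.array([ray("wrist",p,4.8)[:2] for p in pts])
from scipy.optimize import least_squares
r=least_squares(lambda c: np.hypot(W[:,0]-c[0],W[:,1]-c[1])-24,[624,-187],loss='soft_l1'); print(r.x,r.cost,len(pts))
o=monitor.get_obs(); print(o['ee_pos'],o['ft_force'])
E
```

```text
{'t': np.float64(18.35), 'qpos': array([-0.309,  0.734,  1.662,  0.   ,  0.746, -1.669]), 'ee_pos': array([ 621.91 , -186.173,   11.889]), 'orientation': array([-0.331, -3.124, -0.   ]), 'ft_force': array([ 0.346, -0.533, -0.015]), 'width': np.float64(35.158)}
[ 568.14285746 -173.44424903] 83.45130891725208 69
[ 621.96806116 -186.17083565   11.98214641] [0.27671373 0.50842215 0.38491713]
```

View pics/w11z.png

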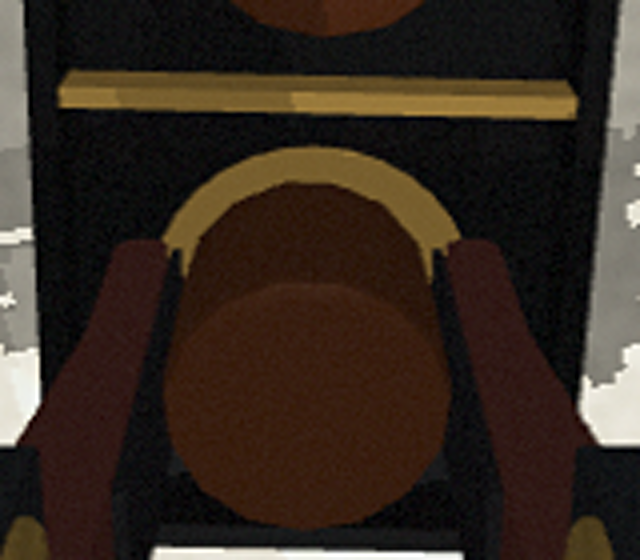

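Laterally it's now centred, with an even rim of gold and no contact yet. I'll lower 1 mm at a time.

>>> {"name": "carry_out", "arguments": {
  "targets": [
    [[0,0,0],[0,0,-0.5],30],
    [[0,0,0],[0,0,-1],30],
    [[0,0,0],[0,0,-1],30]
  ]
}}

```text
t: 18.65
ee_pos: [622.0, -186.2, 11.0]
orientation: [-0.331, -3.124, -0.0]
ft_force: [0.3, 0.6, -0.9]
width: 35.2
```

>>> {"name": "carry_out", "arguments": {
  "targets": [
    [[0,0,0],[0,0,-0.5],30],
    [[0,0,0],[0,0,-0.8],30],
    [[0,0,0],[0,0,-0.8],30]
  ]
}}

```text
t: 18.9
ee_pos: [622.0, -186.2, 10.2]
orientation: [-0.331, -3.124, -0.0]
ft_force: [-0.9, 0.1, -0.3]
width: 35.4
```

>>> {"name": "carry_out", "arguments": {
  "targets": [
    [[0,0,0],[0,0,-0.4],30],
    [[0,0,0],[0,0,-0.7],30],
    [[0,0,0],[0,0,-0.7],30]
  ]
}}

```text
t: 19.15
ee_pos: [622.0, -186.2, 9.5]
orientation: [-0.331, -3.124, -0.0]
ft_force: [-0.2, -0.2, -0.6]
width: 35.0
```

>>> {"name": "carry_out", "arguments": {
  "targets": [
    [[0,0,0],[0,0,-0.3],30],
    [[0,0,0],[0,0,-0.5],30],
    [[0,0,0],[0,0,-0.5],30]
  ]
}}

```text
t: 19.4
ee_pos: [622.0, -186.2, 9.2]
orientation: [0.331, 3.124, 0.0]
ft_force: [-0.8, 0.2, -0.0]
width: 35.1
```

>>> {"name": "carry_out", "arguments": {
  "targets": [
    [[0,0,0],[0,0,-0.3],30],
    [[0,0,0],[0,0,-0.6],30],
    [[0,0,0],[0,0,-0.6],30]
  ]
}}

```text
t: 19.65
ee_pos: [622.0, -186.2, 9.1]
orientation: [-0.331, -3.124, 0.0]
ft_force: [-1.2, 0.0, 6.2]
width: 35.1
```

That's contact, at about 6 N upward. I'll release with a small opening that stays within the cell, then rise and open further.

>>> {"name": "carry_out", "arguments": {
  "targets": [
    [[0,0,0],[0,0,0.2],34],
    [[0,0,0],[0,0,0.2],38],
    [[0,0,0],[0,0,0.2],41],
    [[0,0,0],[0,0,0.2],41],
    [[0,0,0],[0,0,0.2],41]
  ]
}}

```text
t: 20.07
ee_pos: [622.0, -186.2, 8.5]
orientation: [-0.331, -3.124, -0.0]
ft_force: [-0.3, 0.9, -0.7]
width: 40.8
```

```bash
python3 look.py w12.png
```

```text
{'t': np.float64(20.067), 'qpos': array([-0.309,  0.739,  1.662, -0.   ,  0.74 , -1.669]), 'ee_pos': array([ 621.964, -186.175,    8.491]), 'orientation': array([-0.331, -3.124, -0.   ]), 'ft_force': array([-0.343,  0.937, -0.701]), 'width': np.float64(40.756)}
```

View pics/w12.png

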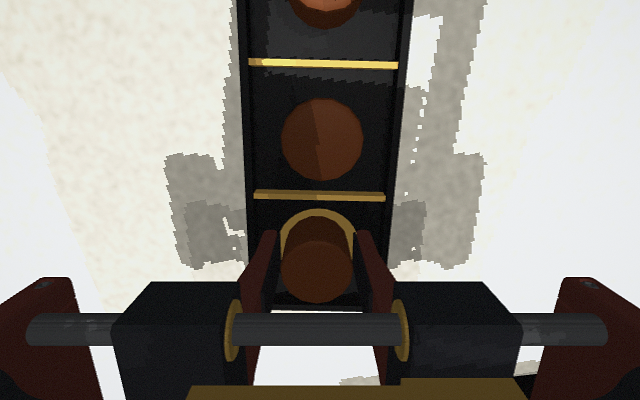

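The fingers are clear on both sides and the chocolate stands on the disc. Now straight up, then away.

>>> {"name": "carry_out", "arguments": {
  "targets": [
    [[0,0,0],[0,0,4],41],
    [[0,0,0],[0,0,12],41],
    [[0,0,0],[0,0,22],46],
    [[0,0,0],[0,0,40],55],
    [[0,0,0],[0,0,70],70],
    [[0,0,0],[0,0,105],80],
    [[0,0,0],[20,0,145],80],
    [[0,0,0],[50,0,180],80],
    [[0,0,0],[60,0,200],80],
    [[0,0,0],[60,0,200],80]
  ]
}}

```text
t: 20.95
ee_pos: [688.0, -187.1, 217.5]
orientation: [0.328, 3.11, -0.004]
ft_force: [1.1, -0.8, 1.5]
width: 79.5
```

>>> {"name": "carry_out", "arguments": {
  "targets": [
    [[0,0,0],[0,0,0],80],
    [[0,0,0],[0,0,0],80],
    [[0,0,0],[0,0,0],80]
  ]
}}

```text
t: 21.2
ee_pos: [680.3, -185.9, 207.2]
orientation: [-0.331, -3.121, -0.001]
ft_force: [0.3, -0.7, -0.0]
width: 79.9
```

```bash
python3 look.py w13.png gold_disc round_choc; python3 -c "
from h import *
save('scene','sc3.png'); a=cv2.imread('pics/sc3.png')[150:350,130:410]; cv2.imwrite('pics/sc3z.png',cv2.resize(a,None,fx=2.8,fy=2.8,interpolation=cv2.INTER_CUBIC))"
```

```text
{'t': np.float64(21.2), 'qpos': array([-0.284,  0.558,  1.444, -0.   ,  1.142, -1.643]), 'ee_pos': array([ 680.294, -185.885,  207.219]), 'orientation': array([-3.310e-01, -3.121e+00, -1.000e-03]), 'ft_force': array([ 0.344, -0.657, -0.043]), 'width': np.float64(79.879)}
round_choc 0.81 [ 623.3 -188.9    2.4] [304. 121.]
```

View pics/w13.png

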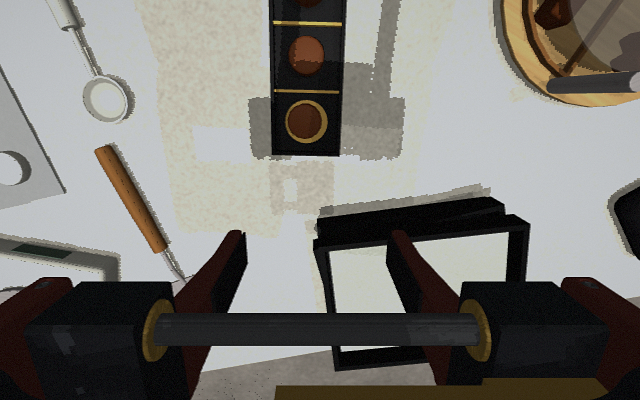

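View pics/sc3z.png

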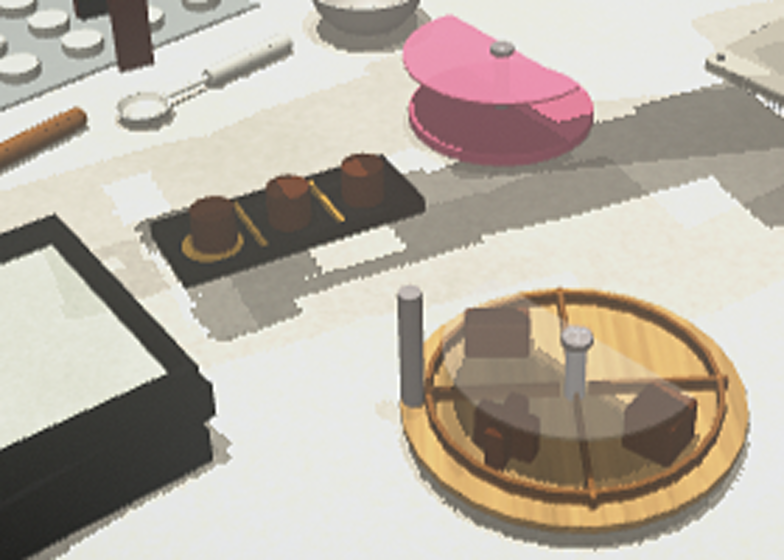

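Both pictures show the chocolate upright and centred on the gold disc, at (304,121) in the wrist view. The arm is clear, so I'm handing the job in.

```bash
python3 -c "
from h import *
print(order.close_job())"
```

```text
the job is handed in; nothing more can be done
None
```

The round chocolate now stands upright on the gold disc in the gift box, and the job was handed in at about 21 s of the 61 s allowed.

- **Turning the tray:** I pinched the handle and turned the tray about 135° counter-clockwise. The round chocolate ended within about 2° of the middle of the open front.
- **Picking and placing:** I lifted the chocolate off the tray, corrected its position over the disc by about 3 mm in a close-up view, and lowered it until light contact of about 6 N. I then opened the fingers just enough to release it and rose clear.
- **Last checks:** The wrist and scene pictures show the chocolate upright with gold showing all round it. The other chocolates are in place and the robot is touching nothing.
- **What disagreed:**
  - One wrist picture, probably taken before the arm had settled, put the axle about 7 mm off; later views cleared this up.
  - The views of the disc centre differed by 2–3 mm, so I relied on the close-up.
  - While turning the handle, the sideways force reached about 19 N because the commanded circle was slightly too wide.

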